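Nudge the carving template onto its locating pins

TASK

The plywood carving template is lying askew on the blue jig, with one end propped up on top of the two steel locating pins. With the fingertips, nudge it sideways (the metal fence helps to keep it square) until its two round holes drop over the pins and it lies flat on the board, then leave it. Only push it: do not pick it up or lift it, and leave the other things on the bench where they are.

Things in the scene. Friction and masses are not known exactly. Their poses are not given: they have to be found in the camera images.
- jig: Blue board fixed to the bench, 18 mm thick. Origin: on the bench, under the spot where the seated template's centre belongs. x points to the fence (roughly away from the robot), y along the fence, from the template's low end to its high end. The board spans x -105 to 85 mm, y -180 to 200 mm. Thin yellow marks on the fence top and the -x margin show the y of the pins.
- pin_mid (a point): Midway between the two steel pins, on the board's top; axes as the jig's. The pins stand at x = -30 and +30 mm from here (jig y = 45 mm), 10 mm in diameter, 8 mm high, tapered over the top 2.5 mm to 6 mm diameter. They are hidden under the template at first.
- fence (a point): Top edge, half-way along, of the guiding face of the aluminium fence bar (jig x = 65.5, y = 0 mm). The bar is 14 mm high above the board and runs along jig y from -170 to 170 mm; the face looks to -x.
- template: Loose plywood plate, 130 (x) by 200 (y) by 10 mm, 0.12 to 0.24 kg; origin: centre of its underside. It starts with its -y edge on the board and the rest on the pin tops, tilted up towards +y by 0.04 to 0.05 rad, 7 to 19 mm short of the fence, 20 to 42 mm short of its place along +y, turned up to 0.07 rad. Seated: origin on seat, axes along the jig's, +x edge 0.5 mm from the fence.
- hole_mid (a point): Midway between the template's two round holes, at its underside (template x = 0, y = 45 mm). The through holes are 13 mm in diameter, at x = -30 and +30 mm from here, joined by a thin red line on the top. Seated over the pins they have 1.5 mm play all round; the plate drops flat when they meet the pins.
- window (a point): Centre, at the underside, of the rectangular window through the template (template x = 0, y = -20 mm), 64 mm (x) by 80 mm (y), large enough for closed fingertips to reach through and push on its walls.
- low_end (a point): Point on the template's underside at the middle of its -y end (template x = 0, y = -100 mm), the end that rests on the board.
- high_end (a point): Point on the template's underside at the middle of its +y end (template x = 0, y = +100 mm), the end propped up on the pins at the start.
- seat (a point): Point on the jig board's top (jig x = 0, y = 0, 18 mm above the bench) where the centre of the seated template's underside belongs; axes as the jig's.
- wax_tin: Bystander: round tin, 42 mm in diameter, 36 mm high, standing on the +y end of the jig board; origin at the centre of its underside.
- mallet: Bystander: round wooden carver's mallet standing on its head, 90 mm in diameter, 235 mm tall with its handle up; origin at the centre of its underside.
- gouge_a: Bystander: gouge with a wooden handle lying beside the jig, 235 mm long along its own x; origin on the bench under its ferrule.
- gouge_b: Bystander: gouge like the other, lying beyond the jig.
- glue: Bystander: white glue bottle, 60 mm in diameter, 170 mm high; origin at the centre of its underside.
- offcut: Bystander: wooden offcut, 60 x 110 x 35 mm; origin at the centre of its underside.
- sanding_block: Bystander: cork sanding block, 65 x 100 x 32 mm; origin at the centre of its underside.
- mug: Bystander: blue mug, 76 mm in diameter, 90 mm high; origin at the centre of its underside.

How it is judged:
By the outcome, as a careful person would: the job done as asked, in the order asked, and still so for the second after the job is handed in, with the robot touching nothing.
It also fails if it takes over 48 s, if anything falls off the work surface, if the arm or the gripper's body presses on something with over 40 N, if the wrist force passes 120 N, or if a joint passes its speed limit or range.

ROBOT

A 6-joint arm with a two-finger parallel gripper is mounted at the origin on the work surface. World frame = base frame: x ahead of the robot, y to its left, z up, the work surface at z = 0. Lengths are in mm, angles in rad, forces in N, time in s.
With the tool pointing down it reaches from about 225 to 725 mm from the base axis. Payload 3.1 kg.
Tool frame: the origin (TCP) lies on the centre line of the jaws, within the pads' length; the fingertips stand 8 mm ahead of it and the grasp point (between the pads) lies 11 mm behind it; z points along the fingers, y is the direction in which the jaws open and shut (so a half turn about z gives the same grasp; the last joint's range is limited). The gripper opens to 85 mm and grips with 20 to 120 N. Pads are 22 mm wide; open, the fingers measure 114 mm over their backs; the gripper's body (76 mm by 85 mm) begins 54 mm behind the grasp point. The pads swing forward as they close: fully open they stand 13 mm farther back than shut.
Start: joints at [-1.443, 0.048, 0.099, 1.622, 0, 1.443], TCP at [132.82, -507.914, 239.312] pointing down, gripper open.
Joint ranges: [-2.91, 2.91], [-0.99, 1.94], [-1.21, 1.42], [-2.12, 2.29], [-1.49, 1.47], [-3.14, 3.14]. Speed limits (rad/s): [2.79, 2.79, 3.14, 3.14, 3.14, 3.14].

INTERFACE

Orientations are given as a 3x3 rotation matrix whose columns are the frame's x, y, z axes.
In Python, from rig import env, kin, read_camera, get_calibration, hand_in gives the robot as it stands. The module is installed in compiled form; this text tells all that it offers. Calls block until the motion is done:
- env.movep(position, orientation): joint-space move of the TCP to a pose.
- env.movel(position, rate=150, ori=None): straight line of the TCP; ori=None keeps the orientation; rate is the mean speed in mm/s.
- env.set_joints(angles): joint-space move.
- env.grip(opening, effort=None): finger opening in mm; effort is the grip in N (None keeps the last); returns when the fingers have stopped.
- env.dwell(seconds).
- kin.ik(position, orientation): joint angles nearest the present ones, or None.
- env.observe(): the state.
- read_camera(name): name is "scene" or "top"; returns the picture (400x640x3 uint8, red, green, blue); there is no depth.
- get_calibration(name): a dict with "fx", "fy", "cx", "cy" (pixels), "eye" and "orientation" of the camera in the world. Camera axes: x right, y down, z forward; pixel columns grow to the right and rows downward; lengths in mm; the calibration is good to about 2 mm. A picture is of the moment at which its call begins. get_calibration takes no time and is no camera call.
A pose or a line that the arm cannot do raises env.Unreachable and nothing moves.
- hand_in(): hands the job in, once; it reports no verdict.
The state is a dict: "time": time; "q": joint angles; "qd": joint speeds; "joint_efforts": joint torques, N m; "tcp_pos": TCP position; "orientation": TCP orientation; "wrist_force": force on the tool from outside, world axes, zero at the start; "moment": the same for the moment, N m; "width": finger opening in mm.
Only numpy, scipy, OpenCV 4.12 (cv2) and the standard library are available. Lean on these libraries where they do the work, as an engineer would, in place of code of your own. Each camera call takes 0.05 s, during which the arm holds its last target. There are 200 camera calls.

## Working session

There is one attempt and no reset: what is moved stays moved. The work goes in short steps, each a Python script; the robot and the scene stay as the last script left them, time stands still between calls to the robot, and variables do not carry over. Pictures are saved under pics/ and viewed, about 8 in all and at most 12, crops included, and the job is handed in when it is done.

```bash
mkdir -p pics; python3 - <<'E'
from rig import env, read_camera, get_calibration
import cv2
for n in ("top","scene"):
    c=get_calibration(n); print(n,c)
    cv2.imwrite(f"pics/{n}0.png",read_camera(n)[:,:,::-1])
o=env.observe(); print(o["time"],o["tcp_pos"],o["orientation"])
E
```

```text
top {'fx': 449.28606868236665, 'fy': 449.28606868236665, 'cx': 327.6764925085768, 'cy': 201.21584860138745, 'eye': array([ 277.28577491,   13.48790352, 1492.20182282]), 'orientation': array([[-0.00868177, -0.97917979,  0.20280918],
       [-0.99995131,  0.00754992, -0.00635385],
       [ 0.00469037, -0.20285447, -0.97919766]])}
scene {'fx': 508.95248025634794, 'fy': 508.95248025634794, 'cx': 317.2514669835726, 'cy': 203.15630162112902, 'eye': array([1609.67396706, -970.22620569, 1233.64086292]), 'orientation': array([[ 6.88607170e-01,  4.73626708e-01, -5.49088250e-01],
       [ 7.25134347e-01, -4.49155611e-01,  5.21957294e-01],
       [ 5.86846566e-04, -7.57586285e-01, -6.52734767e-01]])}
0.1 [ 132.74622974 -507.3896258   238.2296997 ] [[ 9.67463474e-01  2.53010576e-01 -2.72437418e-04]
 [ 2.53010577e-01 -9.67461205e-01  2.11310085e-03]
 [ 2.71064230e-04 -2.11327744e-03 -9.99997730e-01]]
```

View pics/top0.png

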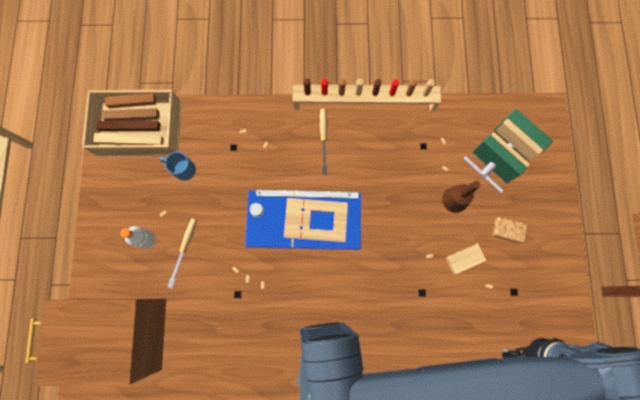

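View pics/scene0.png

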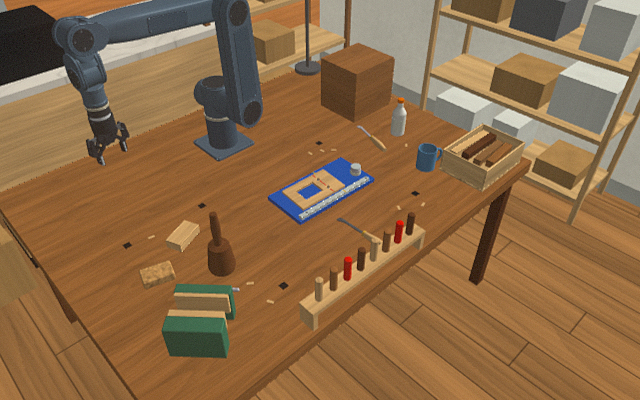

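Top view: blue jig spans px (246–362, 190–250), template about (284–348, 197–243), tin at (256, 209). Scene view agrees. I'll zoom in for finer measurement.

```bash
python3 - <<'E'
import cv2
a=cv2.imread("pics/top0.png")[180:260,235:375]
b=cv2.imread("pics/scene0.png")[145:235,255:385]
a=cv2.resize(a,(770,440),interpolation=cv2.INTER_CUBIC)
cv2.imwrite("pics/ta.png",a)
cv2.imwrite("pics/sb.png",cv2.resize(b,(780,540),interpolation=cv2.INTER_CUBIC))
E
```

```text
(no output)
```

View pics/ta.png

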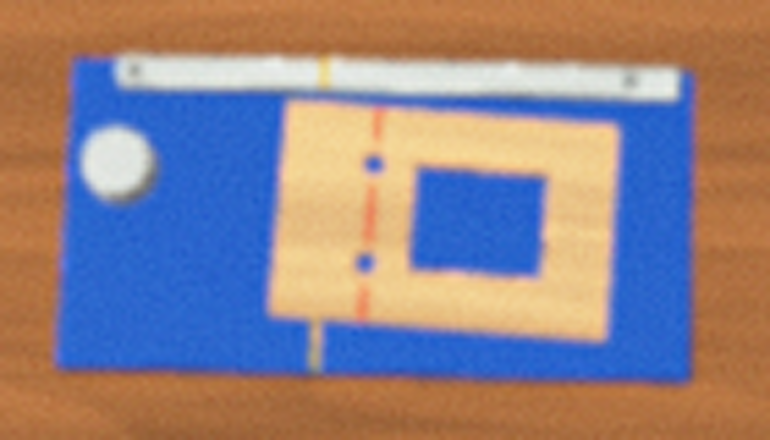

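View pics/sb.png

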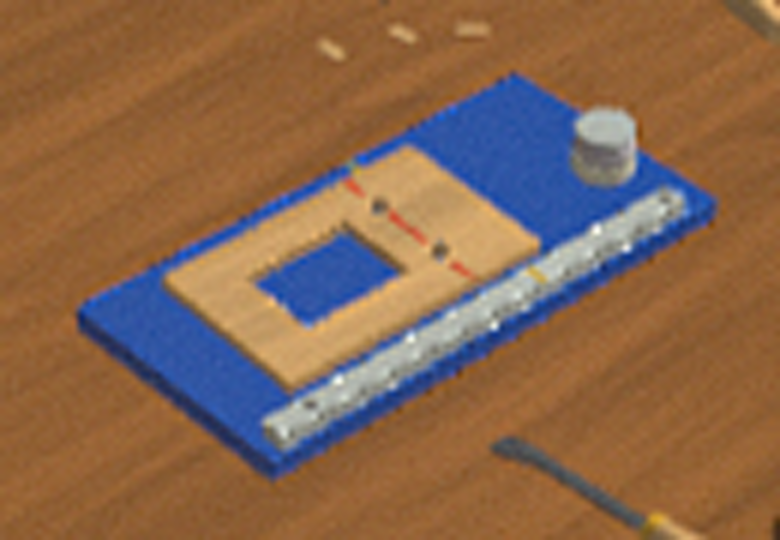

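The red line and holes show clearly at crop px (374,163) and (365,263), with the tin well clear. Next I fit the jig and template poses to the corners.

```bash
cat > h.py <<'E'
import numpy as np, cv2
from scipy.optimize import least_squares
from rig import env, kin, read_camera, get_calibration
def project(c,P):
    q=(np.asarray(P,float)-c["eye"])@c["orientation"]
    return np.c_[c["fx"]*q[:,0]/q[:,2]+c["cx"], c["fy"]*q[:,1]/q[:,2]+c["cy"]]
def place(L,x,y,yaw,tilt=0,z0=18):
    """local pts (underside z=0) ; -y edge (y=-100) on z0 if tilted"""
    L=np.asarray(L,float); h=L[:,1]+100
    X=L[:,0]; Y=-100+h*np.cos(tilt)-L[:,2]*np.sin(tilt); Z=z0+h*np.sin(tilt)+L[:,2]*np.cos(tilt)
    c,s=np.cos(yaw),np.sin(yaw)
    return np.c_[x+c*X-s*Y, y+s*X+c*Y, Z]
def crop2px(p,off=(235,180),k=5.5): return (np.asarray(p)+.5)/k-.5+np.array(off)
def fit(cam,L,px,x0,tilt=0):
    f=lambda p:(project(cam,place(L,*p,tilt))-px).ravel()
    r=least_squares(f,x0); return r.x, np.sqrt(np.mean(r.fun**2))
T_L=[(65,100,10),(65,-100,10),(-65,100,10),(-65,-100,10),(30,45,10),(-30,45,10),(32,20,10),(32,-60,10),(-32,20,10),(-32,-60,10)]
J_L=[(85,200,0),(85,-180,0),(-105,200,0),(-105,-180,0)]
def rel(t,j):
    d=t[:2]-j[:2]; c,s=np.cos(j[2]),np.sin(j[2])
    return np.array([c*d[0]+s*d[1],-s*d[0]+c*d[1],t[2]-j[2]])
E
python3 - <<'E'
from h import *
cam=get_calibration("top")
J,e=fit(cam,J_L,crop2px([(75,57),(692,72),(57,368),(691,380)]),[430,0,0]); print("jig",J,e)
px=crop2px([(287,100),(619,124),(268,318),(606,342),(374,163),(365,263),(417,167),(547,177),(410,268),(540,275)])
T,e=fit(cam,T_L,px,[430,0,0],.045); print("tmpl",T,e,"rel",rel(T,J))
# scene cross-check
cs=get_calibration("scene")
J2,e=fit(cs,J_L,crop2px([(716,200),(275,466),(516,74),(80,305)],(255,145),6),[430,0,0]);print("jig scene",J2,e)
T2,e=fit(cs,T_L,crop2px([(540,242),(295,378),(408,147),(166,277),(440,250),(380,206)],(255,145),6) if 0 else crop2px([(540,242),(295,378),(408,147),(166,277),(440,250),(380,206),(405,268),(308,313),(348,226),(252,280)],(255,145),6),[430,0,0],.045);print(T2,e,rel(T2,J2))
# fence guiding face top edge & yellow mark (bar face top z=32)
print(project(cam,[[*place([(65.5,0,14)],*J)[0]]]))
E
```

```text
jig [ 5.32327347e+02  7.45884556e+01 -2.93975250e-02] 0.2590370776736072
tmpl [ 5.18645239e+02  4.50301657e+01 -7.41571447e-02] 0.349455893624201 rel [-12.80738113 -29.94768058  -0.04475962]
jig scene [ 5.39851465e+02  7.10619908e+01 -2.78833934e-02] 0.5337981237999575
[ 5.24692158e+02  4.25191875e+01 -7.36252129e-02] 0.7454453575377592 [-14.3576468  -28.95434639  -0.04574182]
[[306.99157475 196.04945668]]
```

```bash
cat >> h.py <<'E'
J=np.array([532.3,74.6,-0.0294]); cj,sj=np.cos(J[2]),np.sin(J[2])
R=np.array([[cj,sj,0],[sj,-cj,0],[0,0,-1.]])
def j2w(x,y,z): return np.array([J[0]+cj*x-sj*y, J[1]+sj*x+cj*y, z])
def force():
    f=env.observe()["wrist_force"]; return np.array([cj*f[0]+sj*f[1],-sj*f[0]+cj*f[1],f[2]])
def where():
    o=env.observe(); return rel(np.array([*o["tcp_pos"][:2],0]),np.array([*J[:2],0.]) if 0 else J)[:2],o["tcp_pos"][2],o["time"]
def push(p,d,step,fmax,maxn,rate=25,f0=np.zeros(3)):
    """step from jig-frame point p along unit d until reaction along -d exceeds fmax"""
    p=np.array(p,float); d=np.array(d,float)
    log=[]
    for i in range(maxn):
        p=p+step*d; env.movel(j2w(*p),rate=rate)
        f=force()-f0; log.append(np.round(f,1).tolist())
        if -f@d>fmax: break
    return p,log
E
python3 - <<'E'
from h import *
env.grip(0)
p=rel(np.array([517.2,25.1,0]),J)[:2]; print("window in jig",p)
env.movep(j2w(*p,110),R); print(where())
f0=force(); print("free",f0)
cv2.imwrite("pics/above.png",cv2.resize(read_camera("scene")[120:240,245:405,::-1],(800,600),interpolation=cv2.INTER_CUBIC))
q,log=push([*p,45],[0,0,-1],3,3,5,40,f0); print(q,log,where())
np.save("f0.npy",f0)
E
```

```text
window in jig [-13.63838419 -49.92248468]
(array([-13.34433915, -50.70505294]), np.float64(110.25204368004802), 3.25)
free [ 0.52093087  0.23352633 -0.13792712]
[-13.63838419 -49.92248468  30.        ] [[-0.7, -0.2, -0.7], [0.1, -0.3, -0.9], [-0.6, 0.8, -0.3], [-0.3, -0.4, -0.4], [-0.5, 0.1, -0.1]] (array([-13.89670793, -49.92083743]), np.float64(29.697695796071503), 6.15)
```

View pics/above.png

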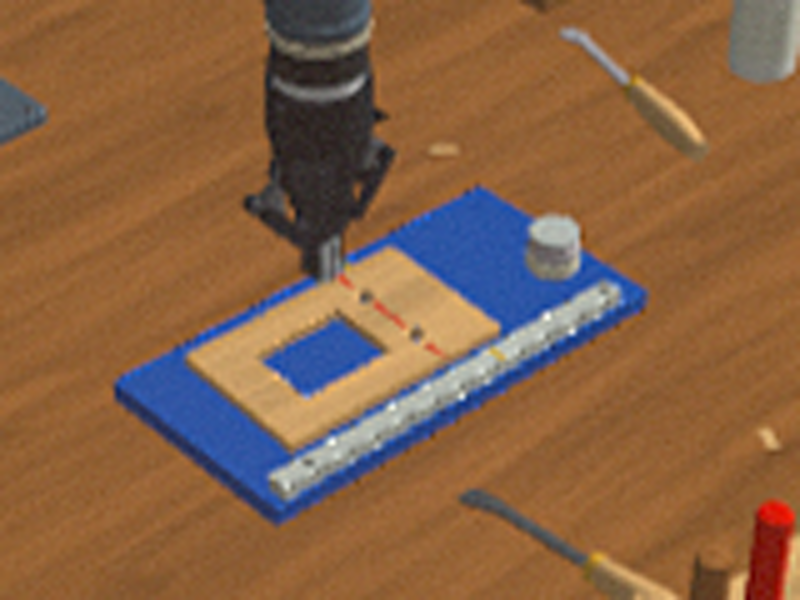

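The fingers are over the board in line with the window (the raised tip at px (328,275) is parallax), and they went down into it with no contact force. Next: push +x to the fence.

```bash
python3 - <<'E'
from h import *
f0=np.load("f0.npy")
y=-49.9
env.movel(j2w(3,y,29.5),rate=60)
p,log=push([3,y,29.5],[1,0,0],2,6,12,30,f0); print(p,log,where())
cv2.imwrite("pics/t1.png",cv2.resize(read_camera("top")[180:260,235:375,::-1],(770,440),interpolation=cv2.INTER_CUBIC))
E
```

```text
[ 23.  -49.9  29.5] [[-0.7, -0.0, -0.3], [-0.7, -0.4, -0.8], [-0.4, -0.6, 0.3], [-1.6, -0.8, -0.4], [-0.7, -0.8, 0.6], [-0.1, -0.2, -0.4], [-0.4, 0.2, -0.2], [-0.8, 0.1, 0.2], [-2.4, 1.2, 1.0], [-6.4, 0.2, 4.2]] (array([ 21.15122052, -49.68216842]), np.float64(29.272974633950106), 9.075)
```

View pics/t1.png

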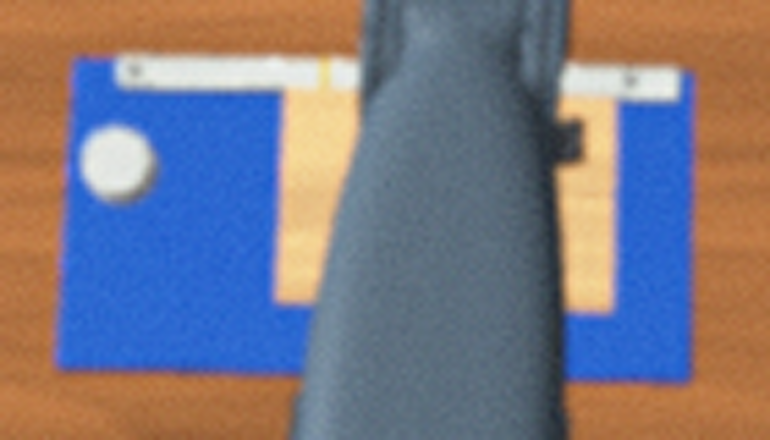

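Template is now flush with the fence (its edge meets the fence at crop row ~92) and square. Next: slide it along +y with a light preload toward the fence.

```bash
python3 - <<'E'
from h import *
f0=np.load("f0.npy")
x=21.7
env.movel(j2w(x,-28,29.3),rate=50)
p,log=push([x,-28,29.3],[0,1,0],2,7,12,25,f0); print(p,log,where())
if p[1]>-6 and not -log[-1][1]>7:
    p,log=push(p,[0,1,0],1,6,16,15,f0); print(p,log,where())
cv2.imwrite("pics/s2.png",cv2.resize(read_camera("scene")[145:235,255:385,::-1],(780,540),interpolation=cv2.INTER_CUBIC))
E
```

```text
Traceback (most recent call last):
  File "h.py", line 34, in push
    p=p+step*d; env.movel(j2w(*p),rate=rate)
                ~~~~~~~~~^^^^^^^^^^^^^^^^^^^
rig.Unreachable: the arm cannot follow that straight line within its joint ranges
```

```bash
python3 - <<'E'
from h import *
o=env.observe(); print(o["q"],where(),force())
for y in (-26,-20,-10,0,6,8):
    print(y,kin.ik(j2w(21.7,y,29.3),R))
E
```

```text
[-3.11052875e-02  1.85572379e-01 -1.72909166e-01  1.21337033e+00
 -1.34034480e-03  3.14037856e+00] (array([ 21.23208479, -24.66671888]), np.float64(29.102363138846542), 10.2167) [-4.21020069 -2.42321804 -0.76474965]
-26 [-0.03426903  0.18495988 -0.17320001  1.21263644  0.          3.13672362]
-20 [-0.02339199  0.18676572 -0.17112413  1.21290647  0.         -3.13558464]
-10 [-0.00529979  0.19012647 -0.16725401  1.21341585  0.         -3.11749245]
0 [ 0.01273722  0.19392282 -0.16287157  1.21400194  0.         -3.09945543]
6 [ 0.02352827  0.19640808 -0.15999649  1.21439175  0.         -3.08866438]
8 [ 0.02711956  0.19727087 -0.15899724  1.21452822  0.         -3.08507309]
```

Joint 6 is at its limit. The gripper is symmetric, so I back off, lift clear, turn the wrist half a turn and go back in.

```bash
sed -i 's/^R=np.array.*/R=np.array([[-cj,-sj,0],[-sj,cj,0],[0,0,-1.]])/' h.py; python3 - <<'E'
from h import *
env.movel(j2w(17,-34,29.5),rate=40)
env.movel(j2w(10,-45,70),rate=120)
env.movep(j2w(10,-45,72),R)
f0=force(); np.save("f0.npy",f0)
print(where(),f0,env.observe()["q"])
env.movel(j2w(10,-45,29.5),rate=90); print(force()-f0)
env.movel(j2w(21,-30,29.3),rate=50); print(force()-f0)
x=21.9
p,log=push([x,-28,29.3],[0,1,0],2,7,12,25,f0); print(p,log,where())
if p[1]>-6 and not -log[-1][1]>7:
    p,log=push(p,[0,1,0],1,6,14,15,f0); print(p,log,where())
cv2.imwrite("pics/s2.png",cv2.resize(read_camera("scene")[145:235,255:385,::-1],(780,540),interpolation=cv2.INTER_CUBIC))
E
```

```text
(array([  9.91798804, -44.96268861]), np.float64(71.88362255238958), 13.8) [ 0.17753778  0.60865061 -0.01266927] [-6.95635122e-02  1.21101016e-01 -1.57139613e-01  1.29277739e+00
 -3.19520801e-05 -4.00118509e-02]
[-1.11528793 -0.61225191  0.01017239]
[ 0.16491403 -0.66110048  0.36396962]
[21.9 -4.  29.3] [[-3.4, -2.3, 1.2], [-3.7, -3.6, 0.2], [-4.5, -3.2, 0.6], [-3.5, -3.8, -0.1], [-3.9, -4.7, 1.1], [-4.0, -4.8, 0.2], [-3.7, -4.9, 0.8], [-4.9, -5.0, 1.4], [-4.8, -5.3, 2.0], [-5.0, -5.3, 2.4], [-4.3, -6.5, 1.5], [-4.7, -5.8, 1.8]] (array([21.27350484, -5.32948841]), np.float64(29.4468179574297), 18.0167)
[21.9 -2.  29.3] [[-4.9, -5.8, 3.1], [-5.4, -6.8, 2.7]] (array([21.2599726 , -3.58379312]), np.float64(29.510971172457893), 18.5167)
```

View pics/s2.png

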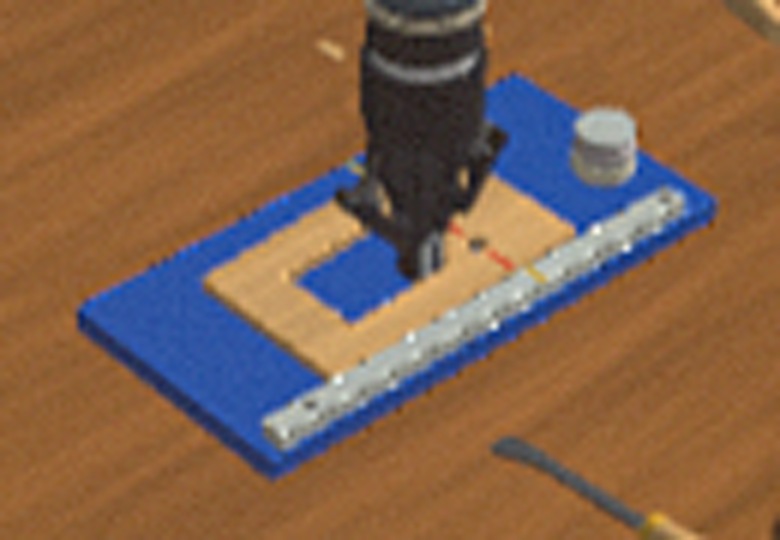

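The red line (ends near px (513,268)) is just short of the yellow mark (540,272), and the force is only steady sliding friction. I continue in 1 mm steps until the force jumps or the plate drops.

```bash
python3 - <<'E'
from h import *
f0=np.load("f0.npy")
p,log=push([21.6,-2,29.3],[0,1,0],1,10,13,15,f0); print(p,log,where())
cv2.imwrite("pics/s3.png",cv2.resize(read_camera("scene")[145:235,255:385,::-1],(780,540),interpolation=cv2.INTER_CUBIC))
E
```

```text
[21.6 11.  29.3] [[-4.6, -4.8, 0.8], [-4.9, -5.6, 2.1], [-4.2, -5.8, 1.9], [-5.1, -6.1, 1.7], [-4.3, -4.5, 0.6], [-3.9, -3.5, 0.3], [-3.9, -3.2, -2.5], [-4.3, -3.0, -2.9], [-4.6, -3.1, -1.1], [-5.0, -3.1, -1.7], [-4.7, -2.9, -1.0], [-6.3, -5.1, -0.7], [-5.2, -7.1, -1.1]] (array([21.29562315,  9.30566833]), np.float64(29.237137704681977), 21.8167)
```

View pics/s3.png

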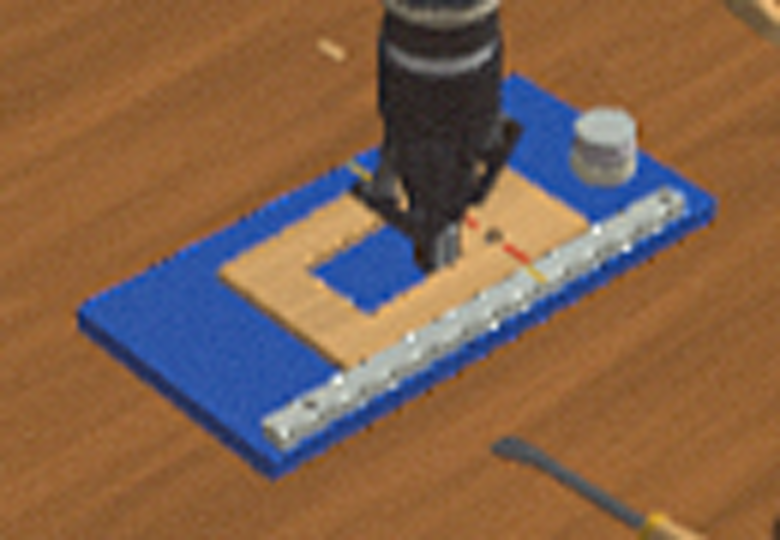

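Friction fell at y≈5 and then rose against a stop, consistent with a drop over the pins and then the play being taken up. I back off and check.

```bash
python3 - <<'E'
from h import *
f0=np.load("f0.npy")
env.movel(j2w(14,-4,29.5),rate=40)
env.movel(j2w(5,-14,33),rate=60); print(force()-f0)
env.movel(j2w(5,-14,130),rate=150)
env.movep(np.array([250,-250,230]),R); print(where())
a=cv2.resize(read_camera("top")[180:260,235:375,::-1],(770,440),interpolation=cv2.INTER_CUBIC)
cv2.imwrite("pics/t3.png",a)
cv2.imwrite("pics/s4.png",cv2.resize(read_camera("scene")[145:235,255:385,::-1],(780,540),interpolation=cv2.INTER_CUBIC))
E
```

```text
[-1.09134615 -0.3729784   0.26776075]
(array([-272.26349047, -332.48649347]), np.float64(229.62702324723847), 25.2167)
```

View pics/t3.png

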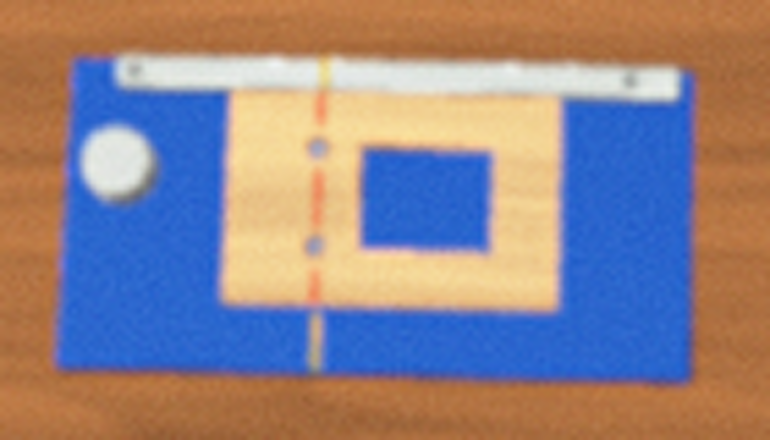

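View pics/s4.png

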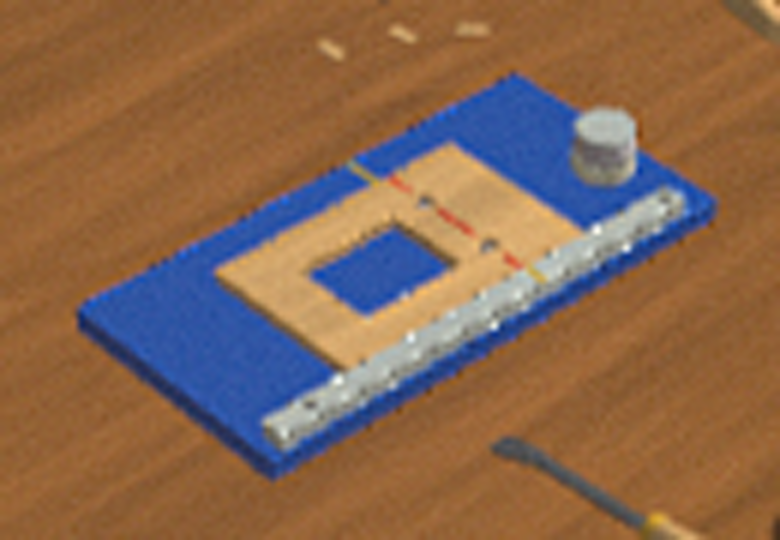

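Grey pin tops now show in both holes (crop px (318,148) and (314,246)), and the red line is in line with both yellow marks. The last check is on pose and flatness.

```bash
python3 - <<'E'
from h import *
cam=get_calibration("top"); cs=get_calibration("scene")
px=crop2px([(560,98),(220,303),(559,311),(318,148),(314,246),(361,148),(491,152),(360,248),(490,252)])
L=[T_L[i] for i in (1,2,3,4,5,6,7,8,9)]
for t in (0,.02,.045):
    T,e=fit(cam,L,px,[530,70,0],t); print("top",t,T,round(e,3),"rel",rel(T,J))
S=crop2px([(453,142),(216,271),(490,244),(426,201),(457,265),(362,313),(398,222),(308,270)],(255,145),6)
Ls=[T_L[i] for i in (2,3,4,5,6,7,8,9)]
J2=np.array([539.85,71.06,-.0279])
for t in (0,.02,.045):
    T,e=fit(cs,Ls,S,[530,70,0],t); print("scene",t,T,round(e,3),rel(T,J2))
E
```

```text
top 0 [ 5.31912300e+02  7.64858659e+01 -3.05118370e-02] 0.309 rel [-4.42968432e-01  1.87365417e+00 -1.11183701e-03]
top 0.02 [ 5.31602389e+02  7.65946028e+01 -2.81241170e-02] 0.302 rel [-7.55942196e-01  1.97323407e+00  1.27588304e-03]
top 0.045 [ 5.31215832e+02  7.67806191e+01 -2.51950560e-02] 0.298 rel [-1.14780094  2.14780679  0.00420494]
scene 0 [ 5.39264287e+02  7.23926982e+01 -4.34076053e-02] 0.605 [-0.62266228  1.31584025 -0.01550761]
scene 0.02 [ 5.41029012e+02  7.07633798e+01 -5.14457733e-02] 0.63 [ 1.18682745 -0.2636146  -0.02354577]
scene 0.045 [ 5.43237398e+02  6.87774977e+01 -6.18977558e-02] 0.716 [ 3.44975282 -2.18711785 -0.03399776]
```

The fit puts the template at +1.9 mm in y, at the end of the 1.5 mm play. There is time for a gentle nudge back toward −y, which will show whether the pins hold it.

```bash
python3 - <<'E'
from h import *
env.movep(j2w(0,-22,100),R); f0=force()
env.movel(j2w(0,-22,29.5),rate=120)
env.movel(j2w(0,-38,29.5),rate=50)
p,log=push([0,-38,29.5],[0,-1,0],1,4.5,12,20,f0); print(p,log,where())
env.movel(j2w(0,-30,29.5),rate=40)
env.movel(j2w(0,-28,110),rate=150)
env.movep(np.array([250,-250,230]),R); print(where())
a=cv2.resize(read_camera("top")[180:260,235:375,::-1],(550,314),interpolation=cv2.INTER_CUBIC)
b=cv2.resize(read_camera("scene")[158:208,280:360,::-1],(440,275),interpolation=cv2.INTER_CUBIC)
c=np.zeros((595,550,3),np.uint8); c[:314]=a; c[318:593,:440]=b
cv2.imwrite("pics/f.png",c)
E
```

```text
[  0.  -50.   29.5] [[0.2, -0.4, 0.1], [-0.2, 1.1, -0.4], [0.2, 1.5, -0.0], [-0.7, 0.7, -0.3], [0.1, 0.2, -0.8], [0.6, -0.4, -0.1], [0.9, 1.9, -0.5], [0.7, 0.5, -0.5], [-0.3, -0.3, -0.7], [-0.1, 0.7, 0.6], [0.2, 1.2, 0.1], [-0.5, 0.6, 0.9]] (array([  0.07704176, -50.05460151]), np.float64(29.58346683560254), 31.1083)
(array([-272.30399096, -332.41391108]), np.float64(229.47228866127367), 34.0083)
```

View pics/f.png

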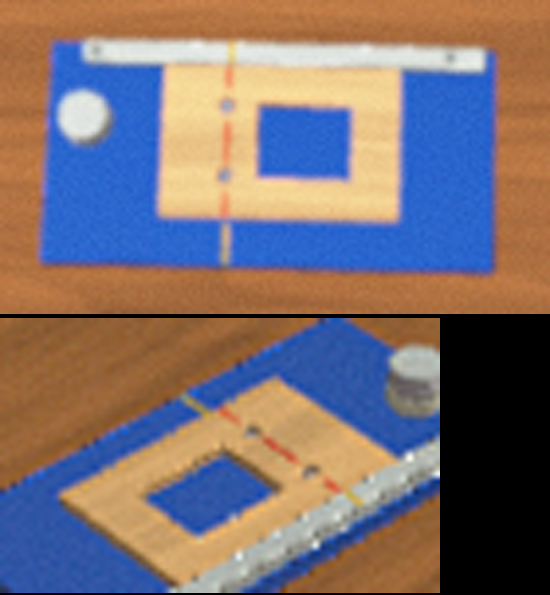

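The template did not move visibly and I felt no contact, so the fingers are slimmer than I assumed and stopped short of the −y wall. I'll check the y offset from the red line against the yellow marks, at no robot time.

```bash
python3 - <<'E'
from h import *
cam=get_calibration("top")
im=np.mean([read_camera("top").astype(float) for _ in range(4)],0)
r,g,b=im[...,0],im[...,1],im[...,2]
def cen(w,row,c0=280,c1=305):
    x=np.arange(c0,c1); v=w[row,c0:c1]; v=np.clip(v-np.median(v)-.25*(v.max()-np.median(v)),0,None); return (v*x).sum()/v.sum()
def jy(u,row,z): # backproject to plane z -> jig y
    d=cam["orientation"]@np.array([(u-cam["cx"])/cam["fx"],(row-cam["cy"])/cam["fy"],1]); P=cam["eye"]+d*(z-cam["eye"][2])/d[2]
    return rel(np.array([P[0],P[1],0]),J)[:2]
for row in (192,193,194): print("fence mark",row,jy(cen(r-b,row),row,32))
for row in (239,241,243,245): print("margin mark",row,jy(cen(r-b,row),row,18))
for row in (199,200,201,203,212,214,215,216,218,219,220,229,231,232): 
    print("red",row,[np.round(jy(cen(r-g,row),row,z),2) for z in (28,36)])
E
```

```text
fence mark 192 [78.36188237 45.11271634]
fence mark 193 [74.9491989  44.93571599]
fence mark 194 [71.5391857  44.78115839]
margin mark 239 [-77.18321686  45.61745488]
margin mark 241 [-83.78292614  45.37894255]
margin mark 243 [-90.37541861  45.36307384]
margin mark 245 [-96.9559683   45.34632579]
red 199 [array([55.33, 46.81]), array([53.64, 46.18])]
red 200 [array([51.92, 46.71]), array([50.26, 46.08])]
red 201 [array([48.53, 46.49]), array([46.88, 45.86])]
red 203 [array([41.74, 46.18]), array([40.13, 45.55])]
red 212 [array([11.32, 46.78]), array([ 9.88, 46.15])]
red 214 [array([ 4.6 , 46.43]), array([ 3.2, 45.8])]
red 215 [array([ 1.24, 46.58]), array([-0.15, 45.95])]
red 216 [array([-2.11, 46.7 ]), array([-3.48, 46.07])]
red 218 [array([-8.82, 47.03]), array([-10.15,  46.4 ])]
red 219 [array([-12.15,  46.61]), array([-13.47,  45.98])]
red 220 [array([-15.5,  46.6]), array([-16.79,  45.98])]
red 229 [array([-45.43,  46.55]), array([-46.57,  45.92])]
red 231 [array([-52.05,  46.45]), array([-53.15,  45.82])]
red 232 [array([-55.36,  46.52]), array([-56.44,  45.89])]
```

The red line is at y = 46.6 mm and the marks at 45.2 mm, an offset of +1.4 mm. That is within the 1.5 mm play, with the holes against the pins, and the line is square to about 0.002 rad. I'm handing in.

```bash
python3 -c "
from rig import env,hand_in
print(env.observe()['time']); hand_in()"
```

```text
34.3083
the job is handed in; nothing more can be done
```

The template is seated over both pins as far as my checks show, and I handed the job in at 34.3 s. With the closed fingertips inside its window, I pushed it against the fence and then slid it along +y until it dropped.

**What the checks showed**
- **Pins:** grey pin tops show in both holes, and the red line runs in line with both yellow marks.
- **Position:** the red line sits 1.4 mm past the marks, so the holes rest against the pins at the edge of their 1.5 mm play. The template is square to the jig within about 0.002 rad and lies along the fence.
- **Drop:** sliding friction fell and the vertical force changed sign near the expected y. The force then rose again, as against a stop.
- **Forces and bystanders:** the pushing forces I read stayed under about 10 N. The tin looked unmoved; I did not check the other bystanders again.

**What went wrong or disagreed**
- **Wrist limit:** joint 6 reached its range limit partway, so I lifted the fingers out, turned the wrist half a turn and went back in.
- **Nudge back:** my test push toward −y never touched the window wall, so it did not confirm that the pins hold the template.
- **Cameras:** their absolute positions differed by about 7 mm, so I relied on positions relative to the jig.
- **Flatness:** I did not measure it. The pictures fit a flat plate, but the top view could not tell flat from tilted.

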